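# Lay the blue slab glass on the cartoon

## Robot

A 7-joint arm with a two-finger parallel gripper is mounted at the origin on the work surface. World frame = base frame: x ahead of the robot, y to its left, z up, the work surface at z = 0. Lengths are in m, angles in rad, forces in N, time in s.
With the tool pointing down it reaches from about 0.35 to 0.9 m from the base axis. Payload 8.1 kg.
Tool frame: the origin (TCP) lies on the centre line of the jaws, within the pads' length; the fingertips stand 19 mm ahead of it and the grasp point (between the pads) is the TCP; z points along the fingers, y is the direction in which the jaws open and shut (so a half turn about z gives the same grasp; the last joint's range is limited). The gripper opens to 92 mm and grips with 3 to 60 N. Pads are 19 mm wide; open, the fingers measure 130 mm over their backs; the gripper's body (75 mm by 190 mm) begins 47 mm behind the grasp point.
Start: joints at [-1.399, 0.434, 0.025, 1.573, -0.012, 1.134, -0.075], TCP at [0.17, 0.602, 0.246] pointing down, gripper open.
Joint ranges: [-2.62, 2.62], [-0.44, 2.09], [-1.27, 1.32], [0.08, 2.57], [-1.32, 4.46], [0.12, 2], [-2.74, 2.74]. Speed limits (rad/s): [2.22, 2.22, 3.01, 3.01, 3.14, 3.14, 3.14].

## Interface

Orientations are given as a rotation vector (axis times angle).
In Python, from cell import monitor, imaging, workorder, outline_of gives the robot as it stands.
- The arm moves only by the tool move_arm, never from a script. Its argument "series" is a list of rows, each a list of 6 numbers: the shift along the world's x, y, z in cm, then the turn, a rotation vector about the world's x, y, z in degrees. A call has 1 to 8 rows; each row shifts and turns the commanded pose from where the row before left it; what a row does not reach is not made up. A row lasts 1/10 s, in which the tool goes at most 50 mm and 8.59 degrees, less where a joint would pass 70% of its speed; a pose out of reach is approached as far as the arm can. A call with a gripper value outside its range is refused whole. "grip" is the opening, from 0 (shut) to 1 (fully open), set as the call begins (left out, the last holds). The fingers move at their own pace and stop on an object; "force" is the grip in N (left out, the last holds). Time passes only in rows, so rows that do not move let the fingers close. It gives the time, the measured TCP pose, the force and the opening at its end, in the units of the state.
- monitor.observe(): the state, without advancing time (a new reading comes with each control period).
- imaging.get_image(name): name is "side" or "top"; returns a dict with "color" (400x640x3 uint8, red, green, blue), "fx", "fy", "cx", "cy" (pixels), "dist_coeffs" ([k1, k2, p1, p2, k3] as OpenCV has them; the pictures are not rectified), "rvec" (rotation vector, rad) and "tvec" (3), from world to camera coordinates, as OpenCV has them. Camera axes: x right, y down, z forward; pixel columns grow to the right and rows downward; lengths in m; the calibration is good to about 2 mm. A picture is of the moment at which its call begins. There is no depth.
- workorder.sign_off(): hands the job in, once; it reports no verdict.
Trained networks look in the newest picture that a camera, given by its name, has taken for a name from the list of things; names that differ only in an ending like _2 or _b are one class to them, and where a whole thing is asked for, a point or a joint stands for the part that bears it (a point fixed in the world has none). Each returns a list of dicts, best first, with "p" (0 to 1); they miss things now and then, are a little off and sometimes report something else, mostly with a low value. They report only what shows in the picture. A call takes as long as a camera call. They do not tell look-alikes from the thing itself.
- outline_of(camera, thing): "mask" (400x640 bool, what is visible of it) and "rect" ([left, top, width, height] in pixels, round what is visible of it).
The state is a dict: "clock": time; "joints": joint angles; "dq": joint speeds; "joint_efforts": joint torques, N m; "position": TCP position; "ee_rot": TCP orientation; "force": force on the tool from outside, world axes, zero at the start; "ft_torque": the same for the moment, N m; "width": opening from 0.0 (shut) to 1.0 (fully open).
Only numpy, scipy, OpenCV 4.12 (cv2) and the standard library are available. Lean on these libraries where they do the work, as an engineer would, in place of code of your own. Each camera call takes 0.05 s, during which the arm holds its last target. There are 200 camera calls.

## Task

The amber glass of this small slab-glass panel is already laid out on the working drawing; now lay the blue. Pick the four blue pieces from among the cut glass on the cardboard and set each one down, without dropping it, flat on the pale-blue outline of its own shape, turned to fit the outline. Do not shift the amber pieces that are already laid.

Things in the scene. Friction and masses are not known exactly. Their poses are not given: they have to be found in the camera images.
- blue_square_center (a point): Piece of dark blue slab glass, square, 46 x 46 mm. 25 mm thick, flat on the 4 mm cardboard at the start, 25 mm or more clear beside its flat sides (a spare green square and ruby disc, not listed, lie there too). This point is its centre, 12.5 mm above its underside; z up, x and y square to its sides.
- blue_strip_center (a point): Piece of dark blue slab glass, rectangular strip, 80 x 30 mm. 25 mm thick, flat on the 4 mm cardboard at the start, 25 mm or more clear beside its flat sides (a spare green square and ruby disc, not listed, lie there too). This point is its centre, 12.5 mm above its underside; z up, x along its length.
- blue_disc_center (a point): Piece of dark blue slab glass, round, 52 mm in diameter. 25 mm thick, flat on the 4 mm cardboard at the start, 25 mm or more clear beside its flat sides (a spare green square and ruby disc, not listed, lie there too). This point is its centre, 12.5 mm above its underside; z up, its yaw means nothing.
- blue_hexagon_center (a point): Piece of dark blue slab glass, long hexagon: two parallel sides 36 mm long, 48 mm apart, a 90 degree point at each end, 84 mm over the points. 25 mm thick, flat on the 4 mm cardboard at the start, 25 mm or more clear beside its flat sides (a spare green square and ruby disc, not listed, lie there too). This point is its centre, 12.5 mm above its underside; z up, x along its length, from point to point.
- outline_square: Outline on the working drawing: square, 46 x 46 mm. Drawn in black ink, filled with a pale blue wash, flat on the white paper, the true size of its piece. Origin at its middle on the paper's upper face, which is 1 mm above the table; z up, x and y square to its sides (any quarter turn of the piece fits).
- outline_strip: Outline on the working drawing: rectangular strip, 80 x 30 mm. Drawn in black ink, filled with a pale blue wash, flat on the white paper, the true size of its piece. Origin at its middle on the paper's upper face, which is 1 mm above the table; z up, x along its length (either way round fits).
- outline_disc: Outline on the working drawing: circle, 52 mm in diameter. Drawn in black ink, filled with a pale blue wash, flat on the white paper, the true size of its piece. Origin at its middle on the paper's upper face, which is 1 mm above the table; z up, its yaw means nothing.
- outline_hexagon: Outline on the working drawing: long hexagon, 84 mm over its two points, 48 mm across. Drawn in black ink, filled with a pale blue wash, flat on the white paper, the true size of its piece. Origin at its middle on the paper's upper face, which is 1 mm above the table; z up, x along its length, from point to point (either way round fits).
- amber_disc_center (a point): Amber slab-glass disc, 52 mm in diameter, 25 mm thick, already laid in its place on the drawing. This point is its centre, 12.5 mm above the paper.
- amber_strip_center (a point): Amber slab-glass strip, 80 x 30 mm, 25 mm thick, already laid in its place on the drawing. This point is its centre, 12.5 mm above the paper; x along its length.
There are look-alikes about, which are no part of the job. Leave any grey look-alike of the part that bears blue_disc_center alone.

How it is judged:
At the end, for the whole second after the job is handed in: Each blue piece lies flat on the paper, at rest, its centre within 10 mm of the middle of its own outline; strip, hexagon (either way round) and square (any quarter turn) within 0.17 rad of their outlines. Both amber pieces are within 10 mm of where they started (horizontal distance between blue_square_center and outline_square below 0.01 m and z of blue_square_center in the frame of outline_square below 0.015 m and angle between each of blue_square_center, blue_strip_center, blue_disc_center, blue_hexagon_center's own z axis and vertical below 0.08 rad and linear speed of each of blue_square, blue_strip, blue_disc, blue_hexagon below 0.01 m/s and angular speed of each of blue_square, blue_strip, blue_disc, blue_hexagon below 0.1 rad/s and (angle between the x axis of blue_square_center and the x axis of outline_square, either way round below 0.17 rad or angle between the x axis of blue_square_center and the y axis of outline_square, either way round below 0.17 rad) and horizontal distance between blue_strip_center and outline_strip below 0.01 m and z of blue_strip_center in the frame of outline_strip below 0.015 m and angle between the x axis of blue_strip_center and the x axis of outline_strip, either way round below 0.17 rad and horizontal distance between blue_disc_center and outline_disc below 0.01 m and z of blue_disc_center in the frame of outline_disc below 0.015 m and horizontal distance between blue_hexagon_center and outline_hexagon below 0.01 m and z of blue_hexagon_center in the frame of outline_hexagon below 0.015 m and angle between the x axis of blue_hexagon_center and the x axis of outline_hexagon, either way round below 0.17 rad and distance of each of amber_disc_center, amber_strip_center from where it was at the start of the episode below 0.01 m); the robot touches nothing.
It fails at once if a blue piece was let go more than 15 mm above the surface (dropped) ((height (world z) of blue_square_center above 0.0315 m and contact force between the fingers and blue_square below 0.02 N) or (height (world z) of blue_strip_center above 0.0315 m and contact force between the fingers and blue_strip below 0.02 N) or (height (world z) of blue_disc_center above 0.0315 m and contact force between the fingers and blue_disc below 0.02 N) or (height (world z) of blue_hexagon_center above 0.0315 m and contact force between the fingers and blue_hexagon below 0.02 N)).
It fails at once if the amber disc already laid was shifted by more than 10 mm (distance of amber_disc_center from where it was at the start of the episode above 0.01 m).
It fails at once if the amber strip already laid was shifted by more than 10 mm (distance of amber_strip_center from where it was at the start of the episode above 0.01 m).
It also fails if it takes over 128 s, if anything falls off the work surface, if the arm or the gripper's body presses on something with over 40 N, if the wrist force passes 120 N, or if a joint passes its speed limit or range.

## Working session

There is one attempt and no reset: what is moved stays moved. The work goes in short steps, Python scripts to look and compute and a tool call to move; the robot and the scene stay as the last step left them, time stands still between calls to the robot, and variables do not carry over. Pictures are saved under pics/ and viewed, about 12 in all and at most 16, crops included, and the job is handed in when it is done.

Besides the shell and the picture viewer there is one more tool, called after "Request:" as name(argument=value, ...), one argument or row to a line, values as JSON. move_arm: Moves the arm, as the interface text tells. Its arguments: {"type":"object","properties":{"series":{"type":"array"},"grip":{"type":"number"},"force":{"type":"number"}},"required":["series"]}

```bash
mkdir -p pics; cat > h.py <<'E'
import numpy as np, cv2
from cell import monitor, imaging, workorder, outline_of
def cam(n):
    im=imaging.get_image(n)
    im['K']=np.array([[im['fx'],0,im['cx']],[0,im['fy'],im['cy']],[0,0,1.]])
    im['d']=np.array(im['dist_coeffs'],float); im['R']=cv2.Rodrigues(np.array(im['rvec'],float))[0]; im['t']=np.array(im['tvec'],float)
    return im
def toworld(im,uv,z):
    p=cv2.undistortPoints(np.array(uv,float).reshape(-1,1,2),im['K'],im['d']).reshape(-1,2)
    r=np.c_[p,np.ones(len(p))]@im['R']; c=-im['R'].T@im['t']
    return (c+r*((z-c[2])/r[:,2])[:,None])[:,:2]
def save(im,n): cv2.imwrite('pics/'+n,im['color'][:,:,::-1])
E
python3 - <<'E'
from h import *
print(monitor.observe())
for n in('top','side'):
    im=cam(n); save(im,n+'0.png'); print(n,-im['R'].T@im['t'],im['fx'])
    for t in 'blue_square_center blue_strip_center blue_disc_center blue_hexagon_center outline_square outline_strip outline_disc outline_hexagon amber_disc_center amber_strip_center'.split():
        for o in outline_of(n,t)[:4]:
            m=o['mask']; v,u=np.nonzero(m); col=im['color'][m].mean(0).astype(int) if len(u) else 0
            print(t,round(o['p'],2),o['rect'],col)
E
```

```text
{'clock': 0.0, 'joints': array([-1.3985776 ,  0.43519286,  0.02499906,  1.57407117, -0.01158367,
        1.13398816, -0.07510909]), 'dq': array([-0.00069968, -0.00065198, -0.00067968, -0.00142062,  0.00127819,
        0.00056355, -0.00053921]), 'joint_efforts': array([ 1.70365252e-04, -6.67864609e+01,  9.84794386e-01, -3.14452565e+01,
       -6.07695244e-02,  4.29816486e-02,  1.53826068e-04]), 'position': array([0.16955263, 0.60108034, 0.24497399]), 'ee_rot': array([-4.30469233e-01, -3.11191490e+00,  2.37848083e-03]), 'force': array([ 0.28825612, -0.01144326, -0.42783191]), 'ft_torque': array([-0.00759185, -0.00724967,  0.00489947]), 'width': 0.9981473633617289}
top [0.25006608 0.0540012  1.02724839] 402.7368619885095
blue_square_center 0.82 [282.2, 189.0, 23.4, 19.7] [ 24  50 156]
blue_square_center 0.7 [463.8, 189.2, 20.1, 16.6] [134 147 159]
blue_strip_center 0.62 [194.6, 148.6, 17.3, 29.8] [ 15  37 133]
blue_disc_center 0.93 [190.3, 261.8, 21.9, 22.9] [98 94 90]
blue_disc_center 0.9 [191.3, 194.0, 19.2, 23.2] [ 15  41 147]
blue_disc_center 0.83 [132.8, 231.6, 26.5, 20.1] [87 83 8
[... 986 characters left out ...]
6] [ 58  63 125]
blue_disc_center 0.76 [239.8, 353.3, 30.5, 33.5] [110 108 104]
blue_disc_center 0.75 [353.3, 304.8, 27.5, 27.0] [106 104  99]
blue_hexagon_center 0.95 [250.2, 190.1, 23.0, 29.0] [ 60  64 125]
outline_square 0.6 [325.2, 96.8, 20.9, 12.9] [143 153 158]
outline_strip 0.66 [286.8, 93.4, 19.3, 13.5] [141 151 156]
outline_disc 0.46 [321.8, 122.4, 18.5, 9.0] [144 154 159]
outline_hexagon 0.79 [310.5, 145.1, 27.4, 15.8] [152 162 169]
outline_hexagon 0.51 [281.6, 113.1, 21.6, 19.8] [139  99  73]
amber_disc_center 0.65 [321.7, 125.8, 17.7, 4.7] [144 156 162]
amber_disc_center 0.57 [275.7, 141.5, 14.3, 15.2] [151 101  68]
amber_strip_center 0.65 [281.7, 110.8, 22.4, 23.8] [140  99  72]
```

```bash
python3 - <<'E'
from h import *
i=cv2.imread('pics/top0.png')
c=cv2.resize(i[125:300,120:500],None,fx=2.1,fy=2.1,interpolation=cv2.INTER_CUBIC); cv2.imwrite('pics/top0c.png',c)
E
```

```text
(no output)
```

View pics/top0c.png

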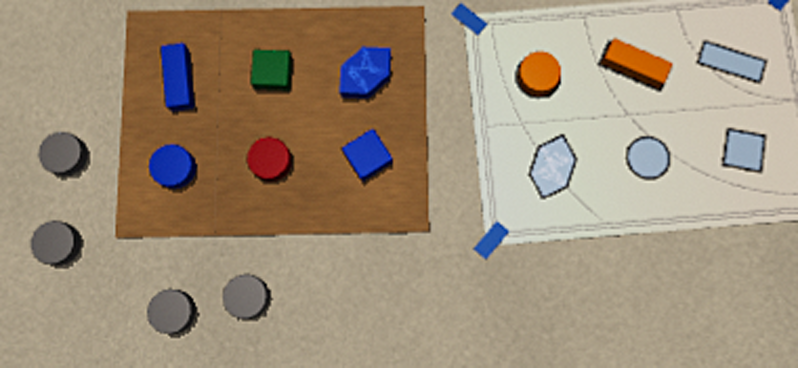

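View pics/side0.png

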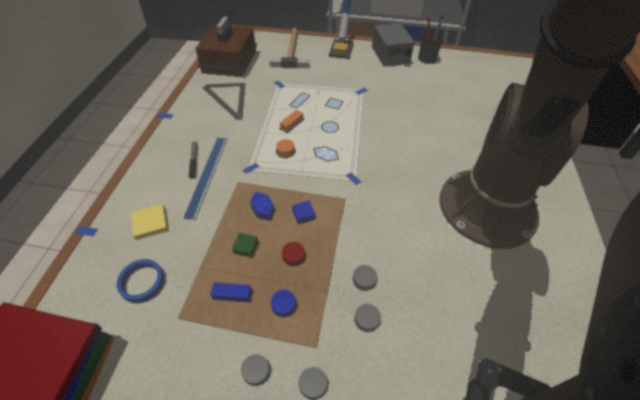

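The top crop shows the blue pieces on the cardboard: strip at (177,76), hexagon at (365,72), disc at (172,166) and square at (367,155). The outlines are at hexagon (553,167), circle (648,158), square (744,150) and strip (732,61). The disc candidates are four grey ones off the cardboard at (62,153), (56,243), (171,311) and (246,296), the ruby one at (269,158), and the blue one at (172,166). Only the last is dark blue on cardboard, so that is the piece. This crop, already enlarged, confirms it.

Next I'll fit the poses by rendering prisms against the colour masks.

```bash
cat > fit.py <<'E'
from h import *
from scipy.optimize import minimize
S=8
a=np.linspace(0,2*np.pi,48,endpoint=False)
rect=lambda l,w:np.array([[l,w],[-l,w],[-l,-w],[l,-w]])/2000.
SH=dict(square=rect(46,46),strip=rect(80,30),disc=.026*np.c_[np.cos(a),np.sin(a)],
 hexagon=np.array([[42,0],[18,24],[-18,24],[-42,0],[-18,-24],[18,-24]])/1000.)
def masks(im):
    c=im['color'].astype(int); r,g,b=c[...,0],c[...,1],c[...,2]
    return dict(blue=(b-r>45)&(b-g>30),amber=(r-b>55)&(r-g>35)&(r>120), pale=(b-r>10)&(r>100))
def fit(im,kind,shape,xy0,z0,h,full=False):
    """fit x,y,yaw of a prism (bottom z0, height h) to colour mask near xy0"""
    def proj(p):
        ca,sa=np.cos(p[2]),np.sin(p[2]); q=SH[shape]*p[3]@np.array([[ca,sa],[-sa,ca]])+p[:2]
        P=np.r_[np.c_[q,np.full(len(q),z0)],np.c_[q,np.full(len(q),z0+h)]]
        return cv2.projectPoints(P,np.array(im['rvec'],float),im['t'],im['K'],im['d'])[0].reshape(-1,2)
    k=cv2.projectPoints(np.array([[*xy0,z0+h/2]]),np.array(im['rvec'],float),im['t'],im['K'],im['d'])[0].ravel()
    o=np.round(k).astype(int)-32
    c=masks({'color':cv2.resize(im['color'][o[1]:o[1]+64,o[0]:o[0]+64],None,fx=S,fy=S,interpolation=cv2.INTER_LINEAR)})[kind].astype(np.uint8)
    n,l,st,ce=cv2.connectedComponentsWithStats(c)
    j=max((j for j in range(1,n) if st[j,4]>25*S*S),key=lambda j:-np.hypot(*(ce[j]-32*S)))
    hull=cv2.convexHull(np.argwhere(l==j)[:,::-1].astype(np.int32)); M=np.zeros(c.shape,np.uint8); cv2.fillConvexPoly(M,hull,1)
    def cost(p):
        q=((proj(p)-o+.5)*S-.5)
        m=np.zeros_like(M); cv2.fillConvexPoly(m,cv2.convexHull(np.round(q*16).astype(np.int32)),1,shift=4)
        return 1-(m&M).sum()/(m|M).sum()
    cen=(hull.reshape(-1,2).min(0)+hull.reshape(-1,2).max(0))/2; w=toworld(im,((cen+.5)/S-.5+o)[None],z0+h/2)[0]
    best=None
    for y in ([0] if shape=='disc' else np.arange(0,np.pi/(2 if shape=='square' else 1),np.pi/8)):
        s0=np.array([*w,y,1.]); sim=np.tile(s0,(5,1)); sim[1,0]+=.006; sim[2,1]+=.006; sim[3,2]+=.2; sim[4,3]+=.06
        r=minimize(cost,s0,method='Nelder-Mead',options=dict(initial_simplex=sim,xatol=1e-4,fatol=1e-4))
        if best is None or r.fun<best.fun: best=r
    return np.r_[best.x,1-best.fun]
E
cat > all.py <<'E'
from fit import *
T={'top':{'square':(294,199),'strip':(203,163),'disc':(201,205),'hexagon':(294,159)}}
O={'square':(475,196.5),'strip':(468,155),'disc':(428.5,200),'hexagon':(384,204.5)}
A={'disc':(376,159),'strip':(424,156)}
im=cam('top'); s=cam('side'); f=lambda v:np.round([v[0]*1e3,v[1]*1e3,np.degrees(v[2]),v[3],v[4]],2)
for lab,D,kind,z0,h in(('blue',T['top'],'blue',.004,.025),('outl',O,'pale',.001,0),('amber',A,'amber',.001,.025)):
    for k,uv in D.items():
        xy=toworld(im,[uv],z0+h/2)[0]
        for c,i in(('top',im),('side',s)):
            try: print(lab,k,c,f(fit(i,kind,k,xy,z0,h)))
            except Exception as e: print(lab,k,c,repr(e)[:80])
E
python3 all.py
```

```text
blue square top [459.43 107.59  31.53   0.94   0.96]
blue square side [461.46 105.02  44.26   0.75   0.84]
blue strip top [568.72 341.72   5.18   0.9    0.93]
blue strip side [5.6911e+02 3.4027e+02 5.2000e-01 8.8000e-01 7.9000e-01]
blue disc top [455.01 345.62  13.57   0.9    0.93]
blue disc side [455.51 344.76  16.38   0.84   0.9 ]
blue hexagon top [565.08 107.02 127.21   0.96   0.97]
blue hexagon side [566.51 103.88 140.33   0.81   0.92]
outl square top [ 448.49 -358.13   75.57    0.93    0.97]
outl square side [ 449.7  -355.51  -13.83    0.88    0.95]
outl strip top [ 563.23 -356.18  248.51    0.95    0.96]
outl strip side [ 563.74 -354.04   69.09    0.87    0.92]
outl disc top [ 444.24 -238.47   10.76    0.93    0.98]
outl disc side [ 445.23 -236.19   18.47    0.89    0.98]
outl hexagon top [ 437.9  -119.61  -21.78    0.96    0.97]
outl hexagon side [ 438.75 -117.11  159.43    0.92    0.97]
amber disc top [ 556.68 -111.44   41.94    0.88    0.91]
amber disc side [ 557.88 -115.69   30.86    0.74    0.75]
amber strip top [ 565.89 -234.39   68.94    0.94    0.78]
amber strip side [ 567.19 -238.97   56.44    0.74    0.72]
```

Request:
move_arm(
  series=[
    [3.3,-2.2,0,0,0,2.5],
    [3.3,-2.2,0,0,0,2.5],
    [3.3,-2.2,0,0,0,2.5],
    [3.3,-2.2,0,0,0,2.5],
    [3.3,-2.2,0,0,0,2.5],
    [3.3,-2.2,0,0,0,2.5],
    [3.3,-2.2,0,0,0,2.5],
    [3.3,-2.2,0,0,0,2.5],
  ],
  grip=0.9,
)

```text
clock: 2.0
position: [0.4349, 0.4245, 0.2459]
ee_rot: [-0.12, 3.139, 0.0]
force: [-0.5, 0.1, 0.2]
width: 0.899
```

Request:
move_arm(
  series=[
    [3.4,-2.1,-2.4,0,0,0],
    [3.4,-2.1,-2.4,0,0,0],
    [3.4,-2.1,-2.4,0,0,0],
    [3.3,-2.1,-2.3,0,0,0],
    [0,0,-3,0,0,0],
    [0,0,-2,0,0,0],
    [0,0,0,0,0,0],
  ],
)

```text
clock: 2.7
position: [0.567, 0.3402, 0.0975]
ee_rot: [0.116, -3.135, 0.005]
force: [-0.2, 0.0, -0.8]
width: 0.903
```

Request:
move_arm(
  series=[
    [0.2,0,-3,0,0,0],
    [0,0.1,-2.5,0,0,0],
    [0,0,-1.5,0,0,0],
    [0,0,-0.3,0,0,0],
    [0,0,0,0,0,0],
  ],
)

```text
clock: 3.2
position: [0.5708, 0.3429, 0.0284]
ee_rot: [-0.117, 3.139, 0.0]
force: [-1.4, 0.8, 0.5]
width: 0.901
```

Request:
move_arm(
  series=[
    [0,0,0,0,0,0],
    [0,0,0,0,0,0],
    [0,0,0,0,0,0],
    [0,0,0,0,0,0],
    [0,0,0,0,0,0],
    [0,0,0,0,0,0],
    [0,0,0,0,0,0],
    [0,0,0,0,0,0],
  ],
  grip=0,
  force=30,
)

```text
clock: 4.0
position: [0.5706, 0.3426, 0.0277]
ee_rot: [0.116, -3.139, -0.0]
force: [0.1, -0.0, -0.2]
width: 0.324
```

Request:
move_arm(
  series=[
    [0,0,2,0,0,0],
    [0,0,4,0,0,0],
    [0,-2,4,0,0,-7],
    [0,-4.4,0.5,0,0,-7],
    [0,-4.4,0,0,0,-7],
    [0,-4.4,0,0,0,-7],
    [0,-4.4,0,0,0,-7],
    [0,-4.4,0,0,0,-7],
  ],
)

```text
clock: 4.8
position: [0.5702, 0.1009, 0.1328]
ee_rot: [1.024, 2.97, 0.0]
force: [0.7, -0.1, -0.1]
width: 0.327
```

Request:
move_arm(
  series=[
    [0,-4.4,0,0,0,-7],
    [0,-4.4,0,0,0,-7],
    [0,-4.4,0,0,0,-7],
    [0,-4.4,0,0,0,-7],
    [0,-4.4,0,0,0,-7],
    [0,-4.4,0,0,0,-7],
    [0,-4.4,0,0,0,-7],
    [0,-4.4,0,0,0,-7],
  ],
)

```text
clock: 5.6
position: [0.5703, -0.2509, 0.1326]
ee_rot: [-2.298, -2.142, -0.0]
force: [1.0, -0.2, -1.7]
width: 0.324
```

Request:
move_arm(
  series=[
    [-0.4,-4.2,0,0,0,-6],
    [-0.4,-4.2,0,0,0,-6],
    [0,-2.2,0,0,0,-5.4],
    [0,0,-2,0,0,0],
    [0,0,-3,0,0,0],
    [0,0,0,0,0,0],
    [0,0,0,0,0,0],
  ],
)

```text
clock: 6.3
position: [0.5623, -0.3551, 0.0826]
ee_rot: [-2.59, -1.776, 0.001]
force: [-0.1, 0.2, -0.8]
width: 0.323
```

```bash
python3 - <<'E'
from h import *
s=cam('side'); save(s,'side1.png'); t=cam('top')
a=cv2.resize(t['color'][110:270,340:500],None,fx=2.5,fy=2.5,interpolation=2); b=cv2.resize(s['color'][60:220,220:380],None,fx=2.5,fy=2.5,interpolation=2)
cv2.imwrite('pics/p1.png',np.hstack([a,b])[:,:,::-1])
E
```

```text
(no output)
```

View pics/p1.png

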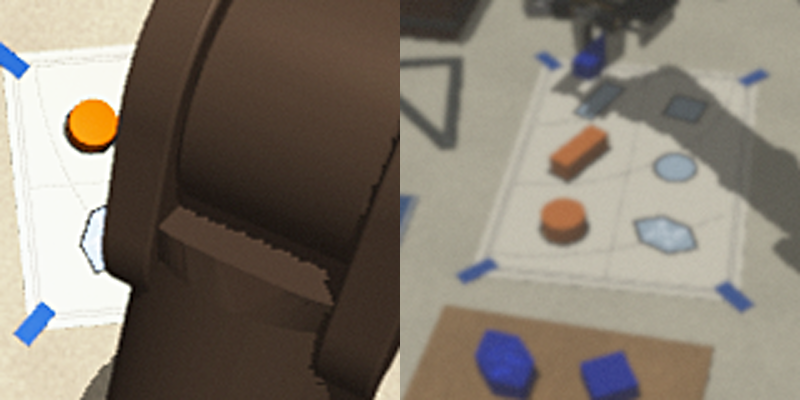

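The side view (right half) shows the strip held at (588,62), parallel to its outline at (600,98). The amber pieces have not moved. I'll lower it now.

Request:
move_arm(
  series=[
    [0,-0.2,-2.5,0,0,0],
    [0,0,-2,0,0,0],
    [0,0,-0.8,0,0,0],
    [0,0,-0.3,0,0,0],
    [0,0,0,0,0,0],
    [0,0,0,0,0,0],
  ],
)

```text
clock: 7.0
position: [0.5633, -0.3579, 0.028]
ee_rot: [2.59, 1.775, 0.001]
force: [0.4, 0.7, -0.9]
width: 0.326
```

Request:
move_arm(
  series=[
    [0,0,-0.2,0,0,0],
    [0,0,0,0,0,0],
    [0,0,0,0,0,0],
  ],
)

```text
clock: 7.3
position: [0.5627, -0.3575, 0.025]
ee_rot: [2.591, 1.776, 0.0]
force: [-0.0, -0.5, -2.1]
width: 0.325
```

Request:
move_arm(
  series=[
    [0,0,-0.1,0,0,0],
    [0,0,0,0,0,0],
    [0,0,0,0,0,0],
  ],
)

```text
clock: 7.6
position: [0.5628, -0.3575, 0.0247]
ee_rot: [2.591, 1.776, 0.001]
force: [-1.8, 1.8, 7.2]
width: 0.328
```

Request:
move_arm(
  series=[
    [0,0,0,0,0,0],
    [0,0,0,0,0,0],
    [0,0,0,0,0,0],
    [0,0,0,0,0,0],
    [0,0,0.5,0,0,0],
    [0,0,2,0,0,0],
    [0,0,4,0,0,0],
    [0,0,4,0,0,0],
  ],
  grip=0.6,
)

```text
clock: 8.4
position: [0.5621, -0.3572, 0.1297]
ee_rot: [-2.591, -1.775, 0.001]
force: [0.6, 0.1, -0.0]
width: 0.603
```

Request:
move_arm(
  series=[
    [-0.5,4,0,0,0,-4.4],
    [-1,4.4,0,0,0,-5],
    [-1,4.4,0,0,0,-5],
    [-1,4.4,0,0,0,-5],
    [-1,4.4,0,0,0,-5],
    [-1,4.4,0,0,0,-5],
    [-1,4.4,0,0,0,-5],
    [-1,4.4,0,0,0,-3],
  ],
  grip=0.9,
)

```text
clock: 9.2
position: [0.4872, -0.0077, 0.1291]
ee_rot: [-3.025, -0.846, -0.001]
force: [1.9, -0.1, 0.2]
width: 0.899
```

```bash
python3 - <<'E'
from fit import *
s=cam('side'); t=cam('top')
for i in (t,s):
    try: print(np.round(fit(i,'blue','strip',(.5632,-.356),.001,.025),4))
    except Exception as e: print(e)
a=cv2.resize(t['color'][110:270,340:500],None,fx=2.5,fy=2.5,interpolation=2); b=cv2.resize(s['color'][60:220,220:380],None,fx=2.5,fy=2.5,interpolation=2)
cv2.imwrite('pics/p2.png',np.hstack([a,b])[:,:,::-1])
E
```

```text
[ 0.5634 -0.3572  1.2243  0.9472  0.9592]
max() iterable argument is empty
```

View pics/p2.png

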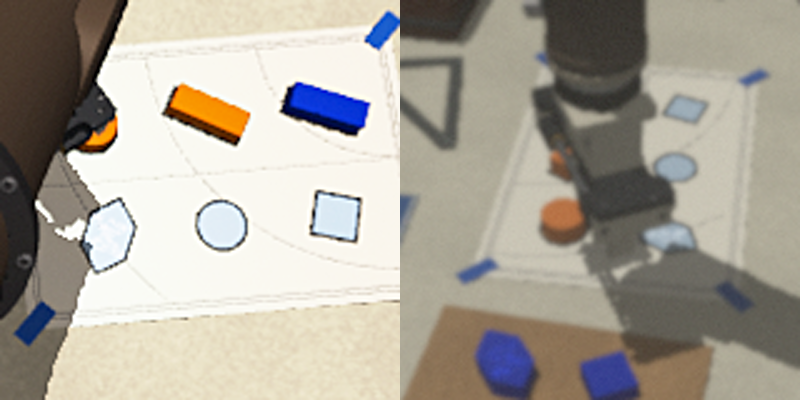

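The strip covers its outline at (326,107) in the left half, and the fit puts it within 1 mm and 2°. Next is the square.

Request:
move_arm(
  series=[
    [-0.9,4,0,0,0,0],
    [-0.9,4,0,0,0,0],
    [-0.9,3.5,-1,0,0,0],
    [0,0,-3,0,0,0],
    [0,0,-3,0,0,0],
    [0,0,0,0,0,0],
  ],
)

```text
clock: 9.9
position: [0.4589, 0.1052, 0.0568]
ee_rot: [3.023, 0.852, -0.007]
force: [-0.5, -0.9, -0.2]
width: 0.897
```

Request:
move_arm(
  series=[
    [0,0.1,-2,0,0,0],
    [0,0,-0.9,0,0,0],
    [0,0,0,0,0,0],
  ],
)

```text
clock: 10.2
position: [0.4607, 0.106, 0.0299]
ee_rot: [-3.024, -0.85, 0.001]
force: [-0.5, 0.2, 0.3]
width: 0.901
```

Request:
move_arm(
  series=[
    [0,0,0,0,0,0],
    [0,0,0,0,0,0],
    [0,0,0,0,0,0],
    [0,0,0,0,0,0],
    [0,0,0,0,0,0],
    [0,0,0,0,0,0],
    [0,0,0,0,0,0],
  ],
  grip=0,
)

```text
clock: 10.9
position: [0.4605, 0.1068, 0.0299]
ee_rot: [-3.023, -0.852, 0.0]
force: [-1.6, 1.1, 6.2]
width: 0.497
```

Request:
move_arm(
  series=[
    [0,0,2,0,0,0],
    [0,0,4,0,0,0],
    [0,-3,3,0,0,4],
    [0,-4.3,0,0,0,4],
    [0,-4.3,0,0,0,4],
    [0,-4.3,0,0,0,4],
    [0,-4.3,0,0,0,4],
    [0,-4.3,0,0,0,4],
  ],
)

```text
clock: 11.7
position: [0.4602, -0.1401, 0.1197]
ee_rot: [2.779, 1.466, 0.0]
force: [0.7, -0.7, -1.7]
width: 0.499
```

Request:
move_arm(
  series=[
    [0,-4.3,0,0,0,4],
    [0,-4.3,0,0,0,4],
    [0,-4.3,0,0,0,4],
    [-0.5,-4.3,0,0,0,4],
    [-0.6,-4,0,0,0,4],
    [0,-0.7,0,0,0,0.3],
    [0,0,0,0,0,0],
  ],
)

```text
clock: 12.4
position: [0.4485, -0.3593, 0.1195]
ee_rot: [2.483, 1.924, -0.001]
force: [-1.0, 1.1, -1.0]
width: 0.499
```

Request:
move_arm(
  series=[
    [0,0.2,-3,0,0,0],
    [0,0,-3,0,0,0],
    [0,0,-2,0,0,0],
    [0,0,-1,0,0,0],
    [0,0,-0.2,0,0,0],
    [0,0,0,0,0,0],
    [0,0,0,0,0,0],
  ],
)

```text
clock: 13.1
position: [0.4502, -0.3554, 0.0285]
ee_rot: [2.479, 1.929, 0.001]
force: [0.2, 0.2, -0.4]
width: 0.501
```

Request:
move_arm(
  series=[
    [0,0,-0.1,0,0,0],
    [0,0,0,0,0,0],
    [0,0,0,0,0,0],
  ],
)

```text
clock: 13.4
position: [0.4498, -0.3556, 0.027]
ee_rot: [2.479, 1.928, 0.0]
force: [0.5, -0.3, -0.4]
width: 0.498
```

Request:
move_arm(
  series=[
    [0,-0.1,-0.1,0,0,0],
    [0,0,0,0,0,0],
    [0,0,0,0,0,0],
  ],
)

```text
clock: 13.7
position: [0.4498, -0.3556, 0.0268]
ee_rot: [-2.479, -1.928, -0.003]
force: [-2.6, 5.1, 15.9]
width: 0.5
```

Request:
move_arm(
  series=[
    [0,0,0,0,0,0],
    [0,0,0,0,0,0],
    [0,0,0,0,0,0],
    [0,0,0,0,0,0],
    [0,0,0.5,0,0,0],
    [0,0,2,0,0,0],
    [0,0,4,0,0,0],
    [0,0,4,0,0,0],
  ],
  grip=0.75,
)

```text
clock: 14.5
position: [0.449, -0.3562, 0.1317]
ee_rot: [-2.479, -1.927, 0.002]
force: [1.6, -0.4, -0.2]
width: 0.748
```

Request:
move_arm(
  series=[
    [0.5,4,0,0,0,4.7],
    [1,4.3,0,0,0,4.7],
    [1,4.3,0,0,0,4.7],
    [1,4.3,0,0,0,4.7],
    [1,4.3,0,0,0,4.7],
    [1,4.3,0,0,0,4.7],
    [1,4.3,0,0,0,4.7],
    [1,4.3,0,0,0,4.7],
  ],
  grip=0.9,
)

```text
clock: 15.3
position: [0.5249, -0.0137, 0.1312]
ee_rot: [1.721, 2.627, 0.001]
force: [1.2, -0.6, 0.5]
width: 0.904
```

Request:
move_arm(
  series=[
    [1.2,4.2,0,0,0,4.7],
    [1.2,4.2,0,0,0,4.7],
    [1.6,3.8,0,0,0,4.7],
    [0,0,-2,0,0,0],
    [0,0,-3,0,0,0],
    [0,0,0,0,0,0],
  ],
)

```text
clock: 15.9
position: [0.5623, 0.1063, 0.078]
ee_rot: [-1.388, -2.814, 0.006]
force: [0.2, -0.1, -0.6]
width: 0.9
```

```bash
python3 - <<'E'
from fit import *
s=cam('side'); t=cam('top')
for i in (t,s):
  for n,x in(('strip',(.5632,-.356)),('square',(.449,-.357))):
    try: print(n,np.round(fit(i,'blue',n,x,.001,.025),4))
    except Exception as e: print(e)
a=cv2.resize(t['color'][110:270,250:490],None,fx=2.,fy=2.,interpolation=2); b=cv2.resize(s['color'][60:220,200:340],None,fx=2.,fy=2.,interpolation=2)
cv2.imwrite('pics/p3.png',np.hstack([a,b])[:,:,::-1])
E
```

```text
strip [ 0.5634 -0.3574  1.2104  0.9436  0.9553]
square [ 0.4495 -0.3582 -0.2531  0.9406  0.9772]
strip [ 0.5674 -0.3642  1.0285  0.6439  0.7348]
square [ 0.4514 -0.3654  0.8679  0.6203  0.7689]
```

View pics/p3.png

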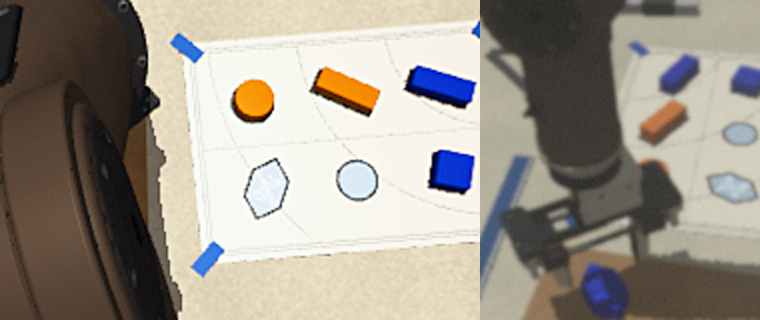

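The strip and square sit on their outlines at (441,86) and (452,171) in the left half, with the square fitted within 1 mm. The open jaws are above the hexagon at (605,290) in the right half.

Request:
move_arm(
  series=[
    [0.2,0,-2.5,0,0,0],
    [0,0,-2,0,0,0],
    [0,0,-0.4,0,0,0],
    [0,0,0,0,0,0],
  ],
)

```text
clock: 16.4
position: [0.567, 0.1063, 0.0326]
ee_rot: [1.391, 2.816, 0.0]
force: [0.0, 0.3, 0.2]
width: 0.905
```

Request:
move_arm(
  series=[
    [0,0,0,0,0,0],
    [0,0,0,0,0,0],
    [0,0,0,0,0,0],
    [0,0,0,0,0,0],
    [0,0,0,0,0,0],
    [0,0,0,0,0,0],
    [0,0,0,0,0,0],
  ],
  grip=0,
)

```text
clock: 17.1
position: [0.5667, 0.1066, 0.032]
ee_rot: [1.391, 2.817, 0.0]
force: [-1.1, -0.2, 5.8]
width: 0.522
```

Request:
move_arm(
  series=[
    [0,0,2,0,0,0],
    [0,0,4,0,0,0],
    [-2.1,-3.7,2,0,0,5.1],
    [-2.1,-3.7,0,0,0,5.2],
    [-2.1,-3.7,0,0,0,5.2],
    [-2.1,-3.7,0,0,0,5.2],
    [-2.1,-3.7,0,0,0,5.2],
    [-2.2,-4,0,0,0,5.2],
  ],
)

```text
clock: 17.9
position: [0.4386, -0.1194, 0.1116]
ee_rot: [0.578, 3.088, 0.0]
force: [0.7, 0.0, -2.2]
width: 0.52
```

Request:
move_arm(
  series=[
    [0,0,-2,0,0,0],
    [0,0,-2,0,0,0],
    [0,0,0,0,0,0],
  ],
)

```text
clock: 18.2
position: [0.4379, -0.1186, 0.07]
ee_rot: [-0.586, -3.083, 0.0]
force: [-0.9, 0.3, -0.7]
width: 0.519
```

Request:
move_arm(
  series=[
    [0.1,0,-2,0,0,0],
    [0,0,-1.2,0,0,0],
    [0,0,-0.6,0,0,0],
    [0,0,0,0,0,0],
    [0,0,0,0,0,0],
  ],
)

```text
clock: 18.7
position: [0.441, -0.1184, 0.0343]
ee_rot: [0.584, 3.086, 0.0]
force: [0.2, -0.9, -2.5]
width: 0.524
```

Request:
move_arm(
  series=[
    [0,0,-0.15,0,0,0],
    [0,0,0,0,0,0],
    [0,0,0,0,0,0],
  ],
)

```text
clock: 19.0
position: [0.4408, -0.1184, 0.0325]
ee_rot: [0.584, 3.086, 0.0]
force: [0.4, -0.2, -1.3]
width: 0.526
```

Request:
move_arm(
  series=[
    [-0.1,0,-0.2,0,0,0],
    [0,0,-0.1,0,0,0],
    [0,0,0,0,0,0],
    [0,0,0,0,0,0],
  ],
)

```text
clock: 19.4
position: [0.4395, -0.1185, 0.0292]
ee_rot: [-0.585, -3.086, -0.0]
force: [0.1, -0.1, -1.9]
width: 0.524
```

Request:
move_arm(
  series=[
    [0,0,-0.1,0,0,0],
    [0,0,0,0,0,0],
    [0,0,0,0,0,0],
  ],
)

```text
clock: 19.7
position: [0.4397, -0.1185, 0.0289]
ee_rot: [0.585, 3.086, 0.0]
force: [-3.4, 1.6, 12.8]
width: 0.519
```

Request:
move_arm(
  series=[
    [0,0,0,0,0,0],
    [0,0,0,0,0,0],
    [0,0,0,0,0,0],
    [0,0,0,0,0,0],
    [0,0,0.5,0,0,0],
    [0,0,2,0,0,0],
    [0,0,4,0,0,0],
    [0,0,4,0,0,0],
  ],
  grip=0.75,
)

```text
clock: 20.5
position: [0.4388, -0.1185, 0.1343]
ee_rot: [-0.585, -3.085, 0.001]
force: [1.3, -0.1, -0.4]
width: 0.752
```

Request:
move_arm(
  series=[
    [0,4,0,0,0,0],
    [0,4.3,0,0,0,0],
    [0,4.3,0,0,0,0],
    [0,4.3,0,0,0,0],
    [0,4.3,0,0,0,0],
    [0,4.3,0,0,0,0],
    [0,4.3,0,0,0,0],
    [0,4.3,0,0,0,0],
  ],
  grip=0.95,
)

```text
clock: 21.3
position: [0.4393, 0.2242, 0.1336]
ee_rot: [0.585, 3.086, 0.0]
force: [0.8, -0.1, 0.6]
width: 0.952
```

Request:
move_arm(
  series=[
    [0.5,4.2,0,0,0,0],
    [0.5,4.2,0,0,0,0],
    [0.5,3.8,0,0,0,0],
    [0,0,-2,0,0,0],
    [0,0,-3,0,0,0],
    [0,0,0,0,0,0],
  ],
)

```text
clock: 21.9
position: [0.4525, 0.3432, 0.0803]
ee_rot: [-0.583, -3.083, 0.008]
force: [-0.7, -0.3, 0.3]
width: 0.95
```

```bash
python3 - <<'E'
from fit import *
s=cam('side'); t=cam('top')
print(np.round(fit(t,'blue','hexagon',(.438,-.118),.001,.025),4))
a=cv2.resize(t['color'][110:270,160:400],None,fx=2.,fy=2.,interpolation=2); b=cv2.resize(s['color'][180:340,200:340],None,fx=2.,fy=2.,interpolation=2)
cv2.imwrite('pics/p4.png',np.hstack([a,b])[:,:,::-1])
E
```

```text
[ 0.4361 -0.1205 -0.3029  0.995   0.9742]
```

View pics/p4.png

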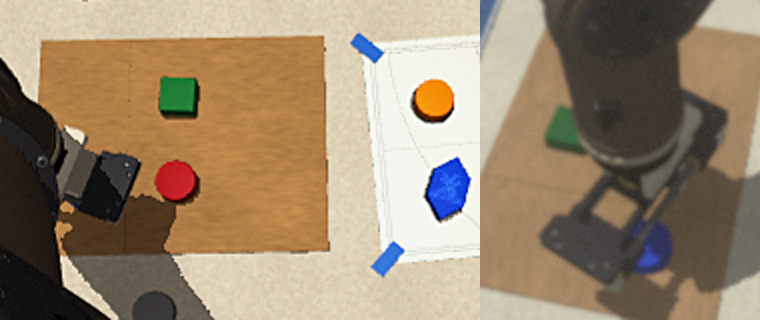

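The hexagon lies on its outline at (448,188) in the left half, with the fit within 2 mm and 4.5°. The fingers straddle the blue disc at (650,245) in the right half, clear of the ruby disc.

Request:
move_arm(
  series=[
    [0.1,0.1,-2.5,0,0,0],
    [0,0,-2,0,0,0],
    [0,0,-0.6,0,0,0],
    [0,0,0,0,0,0],
  ],
)

```text
clock: 22.4
position: [0.4559, 0.3454, 0.0328]
ee_rot: [0.585, 3.087, -0.0]
force: [-0.3, -0.3, -0.6]
width: 0.952
```

Request:
move_arm(
  series=[
    [0,0,0,0,0,0],
    [0,0,0,0,0,0],
    [0,0,0,0,0,0],
    [0,0,0,0,0,0],
    [0,0,0,0,0,0],
    [0,0,0,0,0,0],
    [0,0,0,0,0,0],
  ],
  grip=0,
)

```text
clock: 23.1
position: [0.4557, 0.3457, 0.0325]
ee_rot: [0.585, 3.087, 0.0]
force: [-0.0, 0.2, 4.7]
width: 0.554
```

Request:
move_arm(
  series=[
    [0,0,2,0,0,0],
    [0,0,4,0,0,0],
    [0,-3,3,0,0,0],
    [0,-4.2,0,0,0,0],
    [0,-4.2,0,0,0,0],
    [0,-4.2,0,0,0,0],
    [0,-4.2,0,0,0,0],
    [0,-4.2,0,0,0,0],
  ],
)

```text
clock: 23.9
position: [0.4552, 0.1039, 0.1221]
ee_rot: [-0.584, -3.087, 0.0]
force: [0.5, -0.3, -1.0]
width: 0.555
```

Request:
move_arm(
  series=[
    [0,-4.3,0,0,0,0],
    [0,-4.3,0,0,0,0],
    [0,-4.3,0,0,0,0],
    [-0.2,-4.3,0,0,0,0],
    [-0.3,-4.3,0,0,0,0],
    [-0.3,-4.3,0,0,0,0],
    [-0.3,-4.3,0,0,0,0],
    [0,-4.2,0,0,0,0],
  ],
)

```text
clock: 24.7
position: [0.4437, -0.2392, 0.1221]
ee_rot: [-0.585, -3.086, -0.0]
force: [0.9, -0.3, -1.9]
width: 0.557
```

Request:
move_arm(
  series=[
    [0,0,-2,0,0,0],
    [0,0,-3,0,0,0],
    [0,0,0,0,0,0],
    [0,0,0,0,0,0],
  ],
)

```text
clock: 25.1
position: [0.4441, -0.2371, 0.0722]
ee_rot: [-0.584, -3.085, -0.001]
force: [0.5, -0.2, -0.8]
width: 0.56
```

Grip is firm, and the disc is over its outline. Target z is about 0.0295.

Request:
move_arm(
  series=[
    [0,0,-2,0,0,0],
    [0,0,-1.4,0,0,0],
    [0,0,-0.6,0,0,0],
    [0,0,0,0,0,0],
    [0,0,0,0,0,0],
    [0,0,0,0,0,0],
  ],
)

```text
clock: 25.7
position: [0.4452, -0.2376, 0.0332]
ee_rot: [0.584, 3.085, -0.0]
force: [-0.2, 0.4, -0.8]
width: 0.557
```

Request:
move_arm(
  series=[
    [0,0,-0.15,0,0,0],
    [0,0,0,0,0,0],
    [0,0,0,0,0,0],
  ],
)

```text
clock: 26.0
position: [0.4447, -0.2375, 0.0309]
ee_rot: [0.585, 3.087, 0.0]
force: [-0.1, 1.1, -2.5]
width: 0.56
```

Request:
move_arm(
  series=[
    [0,0,-0.15,0,0,0],
    [0,0,0,0,0,0],
    [0,0,0,0,0,0],
  ],
)

```text
clock: 26.3
position: [0.4447, -0.2375, 0.0295]
ee_rot: [0.585, 3.086, 0.0]
force: [-1.0, 0.4, 4.8]
width: 0.557
```

Contact. I'll release, lift, and retreat toward the cardboard for a clear view.

Request:
move_arm(
  series=[
    [0,0,0,0,0,0],
    [0,0,0,0,0,0],
    [0,0,0,0,0,0],
    [0,0,0,0,0,0],
    [0,0,0.5,0,0,0],
    [0,0,2,0,0,0],
    [0,0,4,0,0,0],
    [0,0,4,0,0,0],
  ],
  grip=0.77,
)

```text
clock: 27.1
position: [0.4439, -0.2373, 0.1353]
ee_rot: [-0.585, -3.085, -0.0]
force: [0.7, -0.3, -0.1]
width: 0.775
```

Request:
move_arm(
  series=[
    [0,4,1,0,0,0],
    [0,4.3,1,0,0,0],
    [0,4.3,1,0,0,0],
    [0,4.3,1,0,0,0],
    [0,4.3,1,0,0,0],
    [0,4.3,0,0,0,0],
    [0,4.3,0,0,0,0],
    [0,4.3,0,0,0,0],
  ],
)

```text
clock: 27.9
position: [0.4443, 0.1052, 0.1849]
ee_rot: [0.585, 3.086, 0.001]
force: [1.0, -1.3, 0.5]
width: 0.769
```

Request:
move_arm(
  series=[
    [0,4.3,0,0,0,0],
    [0,4.3,0,0,0,0],
    [0,4.3,0,0,0,0],
    [0,4.3,0,0,0,0],
    [0,4.3,0,0,0,0],
    [0,4,0,0,0,0],
    [0,0,0,0,0,0],
  ],
)

```text
clock: 28.6
position: [0.4428, 0.365, 0.1844]
ee_rot: [-0.574, -3.088, -0.005]
force: [-0.2, -0.2, 0.7]
width: 0.769
```

```bash
python3 - <<'E'
from fit import *
s=cam('side'); t=cam('top')
X=dict(square=(.449,-.357),strip=(.563,-.356),disc=(.4445,-.237),hexagon=(.438,-.119))
for c,i in (('top',t),('side',s)):
  for k,x in X.items():
    try: v=fit(i,'blue',k,x,.001,.025); print(c,k,np.round([v[0]*1e3,v[1]*1e3,np.degrees(v[2]),v[3],v[4]],2))
    except Exception as e: print(c,k,e)
  for k,x in (('disc',(.557,-.112)),('strip',(.566,-.236))):
    try: v=fit(i,'amber',k,x,.001,.025); print(c,'amber',k,np.round([v[0]*1e3,v[1]*1e3,np.degrees(v[2]),v[3],v[4]],2))
    except Exception as e: print(c,k,e)
a=cv2.resize(t['color'][120:260,340:500],None,fx=2.5,fy=2.5,interpolation=2); b=cv2.resize(s['color'][60:200,220:380],None,fx=2.5,fy=2.5,interpolation=2)
cv2.imwrite('pics/p5.png',np.hstack([a,b])[:,:,::-1])
E
```

```text
top square [ 449.73 -358.43   75.83    0.93    0.98]
top strip [ 563.48 -357.62   69.42    0.94    0.95]
top disc [ 443.46 -239.76    7.44    0.95    0.96]
top hexagon [ 436.09 -120.56  -17.92    0.99    0.97]
top amber disc [ 556.44 -110.65   21.08    0.9     0.9 ]
top amber strip [ 565.54 -234.39   68.48    0.96    0.8 ]
side square [ 437.89 -242.67   69.43    0.54    0.77]
side strip [ 404.57 -219.22  162.93    1.18    0.99]
side disc [ 437.49 -241.78   45.62    0.58    0.73]
side hexagon [ 438.65 -124.83  176.34    0.78    0.88]
side disc max() iterable argument is empty
side strip max() iterable argument is empty
```

View pics/p5.png

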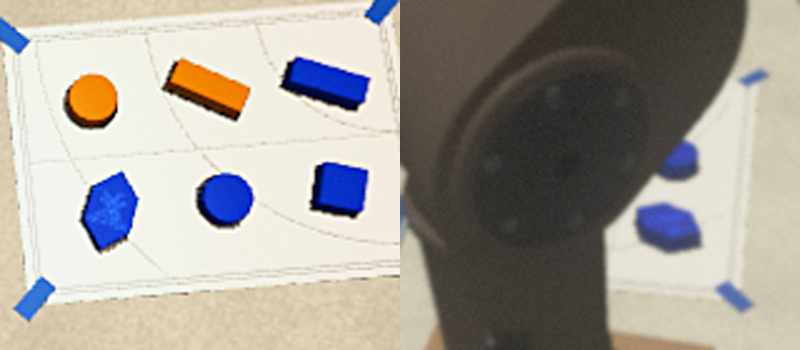

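In the top view (left half) all four blue pieces cover their outlines: hexagon (110,210), disc (225,198), square (340,188) and strip (326,83). The amber pieces at (92,100) and (207,88) are where they were. The arm hides most of the side view, so those side fits don't count. The robot is clear, so I'm handing in.

```bash
python3 -c "
from cell import workorder; print(workorder.sign_off())"
```

```text
the job is handed in; nothing more can be done
None
```

All four blue pieces are on their outlines and the job is handed in at about 29 s on the robot clock. Each piece was let go only after the wrist force showed it touching the paper, and the arm ended clear of everything.

The last check was a top-camera fit, compared with the outline fits from the start:

| Piece | Distance from outline centre | Turn from outline |
|---|---|---|
| Square | about 1.3 mm | under 1° |
| Strip | about 1.5 mm | about 1° |
| Disc | about 1.5 mm | not applicable |
| Hexagon | about 2 mm | about 4° (limit about 9.7°) |

Both amber pieces read within 1 mm of where they started.

- **Side view:** the arm blocked most of the side camera in the last check, so its fits disagreed or failed. I discarded them, which leaves only the top camera.
- **Camera offset:** at the start the two cameras differed by about 2–3 mm in y on the outlines, which is well inside the 10 mm limit.

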